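# Clear the dusting bench: jars, bottles and torch back in their trays

## Task

The print dusting is finished, so put the things on the bench away: stand the two squat powder jars upright in the shallow two-bay metal tray and the two narrow-capped amber bottles upright in the deep two-bay carrier, one to a bay, and lay the torch lengthways on the floor of the long undivided tray. Set each thing down instead of dropping it, knock nothing over, and leave the green glass tumbler and the roll of tape where they are.

Things in the scene. Friction and masses are not known exactly. Their poses are not given: they have to be found in the camera images.
- jar_1: squat powder jar with a broad black screw lid and a low white base, 46 mm tall: lid 58 mm across from 28 mm up to the top, base 52 mm across below it; about 110 g. Origin: centre of its underside, z up through the lid. The two jars are alike.
- jar_2: squat powder jar with a broad black screw lid and a low white base, 46 mm tall: lid 58 mm across from 28 mm up to the top, base 52 mm across below it; about 110 g. Origin: centre of its underside, z up through the lid. The two jars are alike.
- bottle_1: round amber reagent bottle with a narrow black screw cap: 94 mm tall; body 44 mm across up to 58 mm, then a shoulder and neck; cap 27 mm across from 72 mm up to 94 mm; about 130 g. Origin: centre of its underside, z up through the cap. The two bottles are alike.
- bottle_2: round amber reagent bottle with a narrow black screw cap: 94 mm tall; body 44 mm across up to 58 mm, then a shoulder and neck; cap 27 mm across from 72 mm up to 94 mm; about 130 g. Origin: centre of its underside, z up through the cap. The two bottles are alike.
- torch: dark metal torch lying on the bench, 130 mm long, 160 g: round ribbed body 26 mm across (-40 to +30 mm along x), eight-sided head (+30 to +65) and tail cap (-65 to -40), both 34 mm across, on whose flats it lies without rolling. Origin: on its axis at mid-length, 17 mm above its support; x along it to the lens (it may lie turned about x). It may face either way in its tray.
- jar_tray: shallow bare-metal tray, fixed: outside 90 (x) x 177 (y) mm, 18 mm high; two square bays side by side along its y, each 84 x 84 mm inside, parted by a wall as high as the rim. Walls and floor 3 mm thick; bay centres at y = -43.5 and +43.5 mm, x = 0. A wire handle stands 12 mm out at each end. Origin: centre of its underside, z up.
- bottle_carrier: deep grey plastic bottle carrier, fixed: outside 74 (x) x 144 (y) mm, 45 mm high; two square bays side by side along its y, each 66 x 66 mm inside, parted by a wall as high as the rim. Walls and floor 4 mm thick; bay centres at y = -35 and +35 mm, x = 0. A small lug stands 11 mm out at each end. Origin: centre of its underside, z up.
- torch_tray: long shallow white plastic tray with a dark rubber liner and no divider, fixed: inside 64 (x) x 160 (y) mm, its long side along its y; 14 mm high, walls 3 mm, floor 4 mm thick. Origin: centre of its underside, z up.
- tumbler: small open green glass tumbler, 54 mm across the rim, 62 mm tall, loose, standing among the things; not to be moved. Origin: centre of its underside.
- tape_roll: roll of whitish tape lying flat, a ring 62 mm across, 38 mm hole, 25 mm tall, loose; not to be moved. Origin: centre of its underside.

How it is judged:
At the end, for the whole second after the job is handed in: Jars upright (0.09 rad) on the floor of the metal tray, one per bay; bottles likewise in the deep carrier; torch on the floor of the long tray, within 0.35 rad of its length and 20 mm of its centre each way; all released and at rest (under 0.02 m/s) (x of jar_1 in the frame of jar_tray between -0.019 and 0.019 m and y of jar_1 in the frame of jar_tray between -0.063 and 0.063 m and z of jar_1 in the frame of jar_tray between 0 and 0.008 m and linear speed of each of jar_1, jar_2, bottle_1, bottle_2, torch below 0.02 m/s and angle between each of jar_1, jar_2, bottle_1, bottle_2's own z axis and vertical below 0.09 rad and x of jar_2 in the frame of jar_tray between -0.019 and 0.019 m and y of jar_2 in the frame of jar_tray between -0.063 and 0.063 m and z of jar_2 in the frame of jar_tray between 0 and 0.008 m and x of bottle_1 in the frame of bottle_carrier between -0.014 and 0.014 m and y of bottle_1 in the frame of bottle_carrier between -0.049 and 0.049 m and z of bottle_1 in the frame of bottle_carrier between 0 and 0.009 m and x of bottle_2 in the frame of bottle_carrier between -0.014 and 0.014 m and y of bottle_2 in the frame of bottle_carrier between -0.049 and 0.049 m and z of bottle_2 in the frame of bottle_carrier between 0 and 0.009 m and x of torch in the frame of torch_tray between -0.02 and 0.02 m and y of torch in the frame of torch_tray between -0.02 and 0.02 m and z of torch in the frame of torch_tray between 0.015 and 0.026 m and angle between the x axis of torch and the y axis of torch_tray, either way round below 0.35 rad); the robot touches nothing.
It fails at once if a jar or bottle is knocked over (leans more than 0.9 rad) (angle between any of jar_1, jar_2, bottle_1, bottle_2's own z axis and vertical above 0.9 rad).
It fails at once if the tumbler is moved more than 20 mm or knocked over (distance of tumbler from where it was at the start of the episode above 0.02 m or angle between tumbler's own z axis and vertical above 0.5 rad).
It fails at once if the roll of tape is moved more than 20 mm (distance of tape_roll from where it was at the start of the episode above 0.02 m).
It fails at once if a thing is dropped: it falls freely, touching nothing, more than about 25 mm above where it would stand ((contact force between jar_1 and anything else below 0.02 N and height (world z) of jar_1 above 0.03 m) or (contact force between jar_2 and anything else below 0.02 N and height (world z) of jar_2 above 0.03 m) or (contact force between bottle_1 and anything else below 0.02 N and height (world z) of bottle_1 above 0.03 m) or (contact force between bottle_2 and anything else below 0.02 N and height (world z) of bottle_2 above 0.03 m) or (contact force between torch and anything else below 0.02 N and height (world z) of torch above 0.047 m)).
It also fails if it takes over 128 s, if anything falls off the work surface, if the arm or the gripper's body presses on something with over 40 N, if the wrist force passes 120 N, or if a joint passes its speed limit or range.

## Robot

A 6-joint arm with a two-finger parallel gripper is mounted at the origin on the work surface. World frame = base frame: x ahead of the robot, y to its left, z up, the work surface at z = 0. Lengths are in m, angles in rad, forces in N, time in s.
With the tool pointing down it reaches from about 0.375 to 0.925 m from the base axis. Payload 5.7 kg.
Tool frame: the origin (TCP) lies midway between the tips of the shut fingers; the grasp point (between the pads) lies 19 mm behind it; z points along the fingers, y is the line along which they close (so a half turn about z gives the same grasp; the last joint's range is limited). The gripper opens to 88 mm and grips with 3 to 60 N. Pads are 20 mm wide; open, the fingers measure 115 mm over their backs; the gripper's body (75 mm by 178 mm) begins 61 mm behind the grasp point.
Start: joints at [1.177, 0.359, 1.51, -0, 1.272, -0.115], TCP at [0.165, 0.577, 0.196] pointing down, gripper open.
Joint ranges: [-2.97, 2.97], [-1.01, 2.36], [0.21, 2.38], [-0.96, 4.11], [0.2, 2.71], [-2.98, 2.98]. Speed limits (rad/s): [2.39, 2.39, 3.14, 3.14, 3.14, 3.14].

## Interface

Orientations are given as a unit quaternion [x, y, z, w].
In Python, from bench import move_ptp, servo_line, goto_joints, move_gripper, sleep, inverse_kinematics, capture, PlanningError, close_job, spot_in, silhouettes, current_clock, current_joint_pos, current_qvel, current_joint_torque, current_position, current_orientation, current_force, current_torque, current_finger_gap, current_grip_force gives the robot as it stands. Calls block until the motion is done:
- move_ptp(position, orientation): joint-space move of the TCP to a pose.
- servo_line(position, orientation=None, rate=0.15, contact_N=None): straight line of the TCP; orientation=None keeps the orientation; rate is the mean speed in m/s. With contact_N (N) it stops when the force on the tool has changed by that much, and returns True; else False.
- goto_joints(angles): joint-space move.
- move_gripper(opening): finger opening in m; the grip force is fixed at half the most; returns when the fingers have stopped.
- sleep(seconds).
- inverse_kinematics(position, orientation): joint angles nearest the present ones, or None.
- capture(name): name is "side" or "top" or "wrist"; returns a dict with "image" (400x640x3 uint8, blue, green, red), "range_z" (400x640 float32, m along the optical axis (not along the pixel's ray), 0 where there is no reading), "intrinsics" (3x3 intrinsics, pixels), "R" (3x3) and "t" (3): a world point X has camera coordinates R X + t. Camera axes: x right, y down, z forward; pixel columns grow to the right and rows downward; lengths in m; the calibration is good to about 2 mm. A picture is of the moment at which its call begins.
A pose or a line that the arm cannot do raises PlanningError and nothing moves.
- close_job(): hands the job in; it is judged then, once.
Trained networks look in the newest picture that a camera, given by its name, has taken for a name from the list of things; names that differ only in an ending like _2 or _b are one class to them, and where a whole thing is asked for, a point or a joint stands for the part that bears it (a point fixed in the world has none). Each returns a list of dicts, best first, with "conf" (0 to 1); they miss things now and then, are a little off and sometimes report something else, mostly with a low value. They report only what shows in the picture. A call takes as long as a camera call.
- spot_in(camera, query): "xy" ([column, row] in pixels, amid what is visible of it).
- silhouettes(camera, query): "region" (400x640 bool, what is visible of it) and "xy" ([column, row] in pixels, amid what is visible of it).
Readings, each from a call of its own:
- current_clock(): time.
- current_joint_pos(): joint angles.
- current_qvel(): joint speeds.
- current_joint_torque(): joint torques, N m.
- current_position(): TCP position.
- current_orientation(): TCP orientation.
- current_force(): force on the tool from outside, world axes, zero at the start.
- current_torque(): the same for the moment, N m.
- current_finger_gap(): finger opening in m.
- current_grip_force(): force on a finger pad.
Only numpy, scipy, OpenCV 4.12 (cv2) and the standard library are available. Lean on these libraries where they do the work, as an engineer would, in place of code of your own. Each camera call takes 0.05 s, during which the arm holds its last target. There are 200 camera calls.

## Working session

There is one attempt and no reset: what is moved stays moved. The work goes in short steps, each a Python script; the robot and the scene stay as the last script left them, time stands still between calls to the robot, and variables do not carry over. Pictures are saved under pics/ and viewed, at most 14 in all, crops included, and the job is handed in when it is done.

```bash
mkdir -p pics; cat > h.py <<'E'
import numpy as np, cv2
from bench import *
def world(c,mask=None):
    z=c["range_z"]; K=np.array(c["intrinsics"]); v,u=np.nonzero((z>0) if mask is None else (mask&(z>0)))
    d=z[v,u]; P=np.stack([(u-K[0,2])/K[0,0]*d,(v-K[1,2])/K[1,1]*d,d],1)
    return (P-np.array(c["t"]))@np.array(c["R"])
E
python3 - <<'E'
from h import *
for n in ("top","side"):
    c=capture(n); cv2.imwrite(f"pics/{n}0.png",c["image"])
    print(n, "cam at",(-np.array(c["R"]).T@np.array(c["t"])).round(3))
    for q in ["jar_1","bottle_1","torch","jar_tray","bottle_carrier","torch_tray","tumbler","tape_roll"]:
        for s in silhouettes(n,q):
            if s["conf"]<.2: continue
            P=world(c,s["region"]); 
            if len(P)<10: print(q,"few");continue
            hi=np.percentile(P[:,2],95); T=P[P[:,2]>hi-.012]
            r=cv2.minAreaRect((T[:,:2]*1000).astype(np.float32))
            print(q,round(s["conf"],2),np.round(s["xy"]),len(P),"ztop",hi.round(3),"med",np.median(P,0).round(3),"rect",np.round(r[0]),np.round(r[1]),round(r[2],1))
E
```

```text
top cam at [ 0.338 -0.007  0.983]
jar_1 0.57 [168. 234.] 558 ztop 0.049 med [0.417 0.346 0.046] rect [418. 349.] [53. 56.] 4.7
jar_1 0.55 [312. 228.] 470 ztop 0.049 med [0.448 0.014 0.046] rect [448.  13.] [56. 53.] 5.5
bottle_1 0.87 [415. 260.] 354 ztop 0.096 med [ 0.4   -0.218  0.067] rect [ 403. -227.] [27. 26.] 0.7
bottle_1 0.74 [468. 256.] 459 ztop 0.095 med [ 0.425 -0.345  0.065] rect [ 427. -355.] [26. 25.] 0.7
torch 0.65 [266. 230.] 703 ztop 0.036 med [0.451 0.129 0.03 ] rect [451. 131.] [ 34. 131.] 64.1
jar_tray 0.92 [198. 161.] 2786 ztop 0.019 med [0.606 0.319 0.004] rect [603. 319.] [ 94. 202.] 1.3
bottle_carrier 0.65 [441. 183.] 2274 ztop 0.047 med [ 0.6   -0.282  0.013] rect [ 598. -280.] [166.  77.] 77.9
bottle_carrier 0.55 [470. 255.] 470 ztop 0.095 med [ 0.425 -0.346  0.065] rect [ 428. -355.] [26. 26.] 55.6
torch_tray 0.61 [335. 160.] 1957 ztop 0.015 med [ 0.638 -0.017  0.005] rect [637. -16.] [ 77. 169.] 12.5
tumbler 0.75 [368. 243.] 432 ztop 0.063 med [ 0.437 -0.115  0.023] rect [ 433. -111.] [50. 50.] 2.0
side cam at [0.318 0.764 0.72 ]
jar_1 0.56 [322. 332.] 1024
[... 377 characters left out ...]
 [381. 150.] 494 ztop 0.092 med [ 0.403 -0.214  0.047] rect [ 405. -224.] [25. 27.] 49.4
jar_tray 0.95 [236. 303.] 3972 ztop 0.018 med [0.606 0.325 0.003] rect [604. 321.] [ 94. 195.] 1.5
bottle_carrier 0.98 [320. 138.] 1265 ztop 0.044 med [ 0.6   -0.279  0.026] rect [ 598. -282.] [167.  77.] 78.3
torch_tray 0.59 [276. 197.] 1313 ztop 0.014 med [ 0.638 -0.012  0.004] rect [638. -18.] [ 73. 173.] 12.0
tumbler 0.96 [366. 178.] 493 ztop 0.061 med [ 0.435 -0.098  0.042] rect [ 435. -112.] [51. 53.] 48.3
tumbler 0.64 [238. 305.] 4033 ztop 0.018 med [0.606 0.324 0.003] rect [604. 320.] [ 94. 200.] 1.5
tape_roll 0.69 [350. 283.] 689 ztop 0.025 med [0.397 0.239 0.022] rect [396. 233.] [60. 61.] 77.4
```

View pics/top0.png

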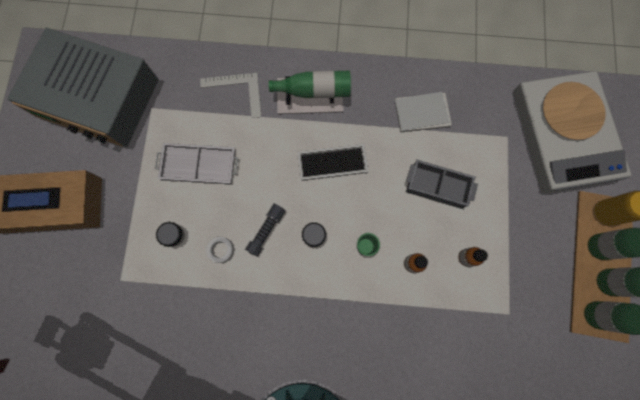

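View pics/side0.png

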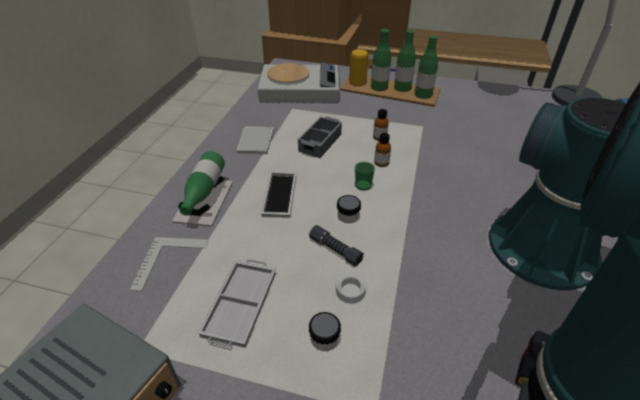

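The pictures agree with the detections: jars at (168,234) and (312,234), torch at (266,230), bottles at (416,261) and (475,256), tumbler at (368,244), tape at (221,250). The heights also match the sizes given. I'll start with jar 1.

```bash
cat >> h.py <<'E'
from scipy.spatial.transform import Rotation
JT,BC,TT=((.6035,.320),91.4),((.598,-.281),78.1),((.6375,-.017),102.2)
def bay(t,y): (c,a)=t; a=np.radians(a); return np.array(c)+y*np.array([np.cos(a),np.sin(a)])
def quat(deg,p):
    best=None
    for k in (0,180):
        a=np.radians(deg+k); y=np.array([np.cos(a),np.sin(a),0]); z=np.array([0,0,-1.])
        q=Rotation.from_matrix(np.stack([np.cross(y,z),y,z],1)).as_quat()
        j=inverse_kinematics(list(p),list(q))
        if j is not None and (best is None or abs(j[5])<best[0]): best=(abs(j[5]),list(q))
    return best[1]
def pick(xy,deg,h,opening,lift,low):
    """h: TCP height over bench at grasp; deg: closing direction; lift: TCP travel height"""
    up=[*xy,lift]; q=quat(deg,up); move_gripper(opening); move_ptp(up,q)
    servo_line([*xy,h+low],rate=.2); hit=servo_line([*xy,h],rate=.06,contact_N=10)
    z=current_position()[2]; move_gripper(0.0); g=current_finger_gap()
    servo_line([*xy,h+.03],rate=.08); servo_line(up,rate=.2)
    print("pick hit",hit,"z",round(z,4),"gap",g,"gap after",current_finger_gap(),"F",current_grip_force(),"t",current_clock())
def place(xy,deg,h,floor,opening,lift,low):
    up=[*xy,lift]; q=quat(deg,up); move_ptp(up,q)
    servo_line([*xy,h+floor+low],rate=.2); hit=servo_line([*xy,h+floor-.0015],rate=.03,contact_N=5)
    z=current_position()[2]; g=current_finger_gap(); move_gripper(opening)
    servo_line([*xy,h+floor+.04],rate=.06); servo_line(up,rate=.2)
    print("place hit",hit,"z",round(z,4),"want",h+floor,"gap before",g,"t",current_clock())
E
python3 - <<'E'
from h import *
pick((.4195,.3495),0,.021,.078,.15,.04)
place(bay(JT,.0435),1.4,.021,.003,.068,.15,.03)
c=capture("side"); cv2.imwrite("pics/side1.png",c["image"][200:,100:500])
E
```

```text
pick hit False z 0.021 gap 0.00035905487381861104 gap after 0.0002995710169907121 F 0.0 t 6.3917
place hit False z 0.0227 want 0.024 gap before 0.0005477536726312763 t 11.5333
```

View pics/side1.png

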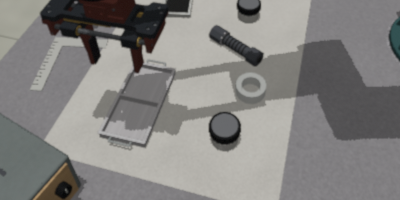

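The fingers shut on nothing and the jar hasn't moved much, if at all. I'll measure again before retrying.

```bash
python3 - <<'E'
from h import *
print(current_position(),current_orientation(),current_joint_pos())
for n in ("top","side"):
    c=capture(n)
    for q in ["jar_1","tape_roll"]:
        for s in silhouettes(n,q):
            P=world(c,s["region"]); hi=np.percentile(P[:,2],95); T=P[P[:,2]>hi-.012]
            r=cv2.minAreaRect((T[:,:2]*1000).astype(np.float32))
            print(n,q,round(s["conf"],2),np.round(s["xy"]),hi.round(3),np.round(r[0]),np.round(r[1]))
q=quat(0,(.4195,.3495,.15)); move_gripper(.078); move_ptp([.4195,.3495,.15],q)
w=capture("wrist"); s=capture("side"); cv2.imwrite("pics/w2.png",np.hstack([cv2.resize(w["image"],(400,250)),cv2.resize(s["image"],(400,250))]))
print(current_position(),current_finger_gap())
E
```

```text
[0.60127076 0.36287348 0.14817387] [ 6.98420026e-01  7.15686658e-01 -1.35808490e-03 -4.80198985e-04] [ 4.44752470e-01  5.46112825e-01  1.31780423e+00 -3.90561333e-05
  1.28055632e+00  4.20344365e-01]
top jar_1 0.96 [314. 231.] 0.049 [448.  13.] [56. 53.]
top jar_1 0.78 [168. 233.] 0.049 [420. 350.] [58. 57.]
top tape_roll 0.9 [219. 244.] 0.028 [395. 232.] [59. 60.]
side jar_1 0.85 [323. 331.] 0.047 [422. 350.] [57. 58.]
side jar_1 0.77 [348. 208.] 0.047 [448.  14.] [58. 55.]
side jar_1 0.42 [334. 248.] 0.034 [453. 129.] [ 35. 133.]
side tape_roll 0.92 [351. 280.] 0.025 [397. 233.] [61. 61.]
[0.42205719 0.35029209 0.15045347] 0.07803148590715872
```

View pics/w2.png

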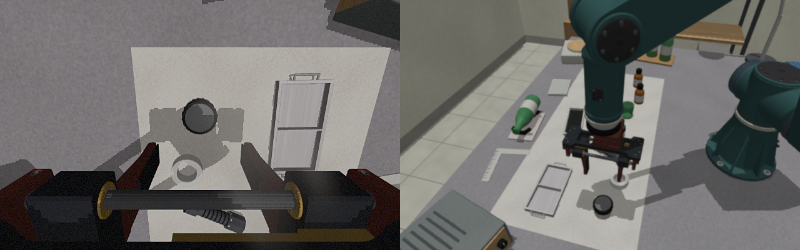

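```bash
python3 - <<'E'
from h import *
p=np.array(current_position()); print(p,current_joint_pos())
for n in ("side","top","wrist"):
    c=capture(n); R,t,K=[np.array(c[k]) for k in ("R","t","intrinsics")]
    def pr(X): x=K@(R@X+t); return (x[:2]/x[2]).round(0), (R@X+t)[2].round(3)
    print(n,"tcp",pr(p),"jar",pr(np.array([.421,.35,.046])), "cam",(-R.T@t).round(3))
    if n=="side":
        P=world(c); 
        m=(P[:,2]>.13)&(P[:,2]<.19)&(abs(P[:,0]-.42)<.12)&(abs(P[:,1]-.35)<.15); Q=P[m]
        print(len(Q)); 
        for z in (.14,.155,.17,.185):
            S=Q[abs(Q[:,2]-z)<.008]
            if len(S): print(z,S.min(0).round(3),S.max(0).round(3),np.median(S,0).round(3))
        im=c["image"].copy(); u=pr(p)[0].astype(int); cv2.circle(im,tuple(map(int,u)),3,(0,0,255),-1); cv2.imwrite("pics/s3.png",cv2.resize(im[220:380,240:440],None,fx=3,fy=3))
E
```

```text
[0.42205719 0.35029209 0.15045347] [ 5.66987605e-01  3.30912749e-01  1.67973528e+00 -2.84376669e-04
  1.12836577e+00  5.67777384e-01]
side tcp (array([324., 290.]), np.float64(0.695)) jar (array([324., 325.]), np.float64(0.763)) cam [0.318 0.764 0.72 ]
88
0.17 [0.376 0.34  0.175] [0.468 0.362 0.178] [0.462 0.36  0.177]
0.185 [0.374 0.344 0.177] [0.47  0.363 0.19 ] [0.461 0.361 0.184]
top tcp (array([149., 227.]), np.float64(0.837)) jar (array([167., 233.]), np.float64(0.939)) cam [ 0.338 -0.007  0.983]
wrist tcp (array([321., 229.]), np.float64(0.204)) jar (array([319., 188.]), np.float64(0.304)) cam [0.421 0.431 0.339]
```

View pics/s3.png

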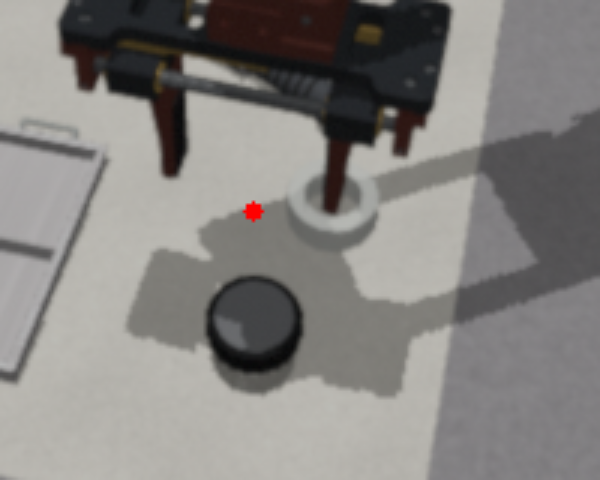

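The finger tips sit at z≈0.175 while the reported TCP z is 0.150, so the tips are about 25 mm higher than reported, and the grasp passed over the lid. I'll check whether this depends on the opening.

```bash
python3 - <<'E'
from h import *
for g in (.085,.058,.027,0.):
    move_gripper(g); p=np.array(current_position())
    for n in ("side","top"):
        P=world(capture(n)); m=(P[:,2]>.11)&(P[:,2]<.22)&(abs(P[:,0]-p[0])<.1)&(abs(P[:,1]-p[1])<.06); Q=P[m]
        if len(Q)<5: print(g,n,len(Q)); continue
        S=Q[Q[:,2]<Q[:,2].min()+.012]
        print(g,n,len(Q),"zmin",np.sort(Q[:,2])[:6].round(3),"range",S.min(0).round(3),S.max(0).round(3))
print(p)
E
```

```text
0.085 side 303 zmin [0.174 0.175 0.175 0.175 0.176 0.176] range [0.369 0.341 0.174] [0.471 0.362 0.186]
0.085 top 113 zmin [0.176 0.177 0.177 0.177 0.178 0.178] range [0.368 0.339 0.176] [0.47  0.36  0.188]
0.058 side 307 zmin [0.175 0.176 0.176 0.176 0.176 0.177] range [0.382 0.341 0.175] [0.457 0.362 0.187]
0.058 top 110 zmin [0.176 0.176 0.177 0.178 0.178 0.179] range [0.381 0.339 0.176] [0.457 0.359 0.188]
0.027 side 297 zmin [0.175 0.176 0.176 0.177 0.177 0.177] range [0.397 0.343 0.175] [0.442 0.362 0.187]
0.027 top 106 zmin [0.178 0.178 0.179 0.179 0.18  0.18 ] range [0.397 0.339 0.178] [0.441 0.36  0.189]
0.0 side 257 zmin [0.174 0.176 0.176 0.177 0.177 0.177] range [0.411 0.341 0.174] [0.429 0.362 0.186]
0.0 top 78 zmin [0.179 0.18  0.18  0.182 0.182 0.182] range [0.41  0.339 0.179] [0.427 0.35  0.191]
[0.41951606 0.34951032 0.14999389]
```

The offset is constant at about 25 mm. I'll measure it by touching the bare bench with shut fingers.

```bash
python3 - <<'E'
from h import *
xy=(.49,.24); q=quat(0,(*xy,.15)); move_ptp([*xy,.15],q); servo_line([*xy,.01],rate=.2)
sleep(.3)
print(servo_line([*xy,-.035],rate=.02,contact_N=4),current_position(),current_force())
servo_line([*xy,.10],rate=.2); print(current_position(),current_clock())
E
```

```text
True [ 0.49002863  0.24001155 -0.02611163] [-1.03536919  0.39896367  6.19818197]
[0.48922264 0.23972196 0.09915981] 20.05
```

Contact came at a reported z of −0.0258. I'll correct all heights by −25.5 mm and retry.

```bash
python3 - <<'E'
s=open('h.py').read()
s=s.replace('def pick(','D=.0255\ndef pick(').replace('up=[*xy,lift]; q','h-=D; up=[*xy,lift]; q')
open('h.py','w').write(s)
E
python3 - <<'E'
from h import *
pick((.421,.350),0,.021,.078,.15,.04)
if current_finger_gap()>.04:
    place(bay(JT,.0435),1.4,.021,.003,.068,.15,.03)
c=capture("side"); cv2.imwrite("pics/side4.png",c["image"][200:,100:500])
E
```

```text
pick hit False z -0.0046 gap 0.0578290004595508 gap after 0.057204449695626845 F 29.999801516532898 t 25.2167
place hit True z -0.0013 want -0.001499999999999997 gap before 0.05743521199544752 t 29.5833
```

View pics/side4.png

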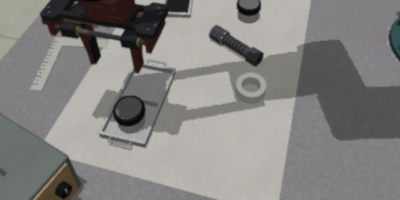

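Jar 1 now stands in the near bay, at crop (129,110), and it touched down where it should. Next are jar 2 and the torch.

```bash
python3 - <<'E'
from h import *
pick((.448,.0135),0,.021,.078,.15,.04)
assert .05<current_finger_gap()<.065
place(bay(JT,-.0435),1.4,.021,.003,.068,.15,.03)
pick((.452,.131),63.5,.005,.055,.12,.04)
assert .02<current_finger_gap()<.04
place(TT[0],12.2,.005,.004,.033,.12,.02)
c=capture("side"); cv2.imwrite("pics/side5.png",c["image"][100:,100:500])
E
```

```text
pick hit False z -0.0045 gap 0.05749404772908571 gap after 0.057612848440071314 F 29.99980241060257 t 34.7583
place hit True z -0.0013 want -0.001499999999999997 gap before 0.05729676999482581 t 39.5333
pick hit False z -0.0206 gap 0.02513308345222414 gap after 0.025074338870552562 F 29.99351441860199 t 44.4083
place hit True z -0.0165 want -0.016499999999999997 gap before 0.02537095139108776 t 48.5417
```

View pics/side5.png

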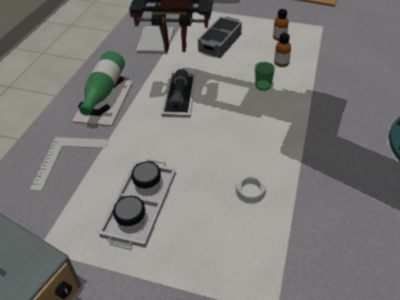

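Both jars and the torch are in place: jars at crop (147,174) and (130,211), torch at (180,92). Now the bottles.

```bash
python3 - <<'E'
from h import *
for xy,y in (((.404,-.2255),.035),((.4285,-.3535),-.035)):
    pick(xy,0,.070,.05,.18,.04)
    assert .02<current_finger_gap()<.035
    place(bay(BC,y),-11.9,.070,.004,.04,.18,.06)
move_ptp([.45,.0,.25],quat(0,(.45,0,.25)))
for n in ("top","side"):
    c=capture(n); cv2.imwrite(f"pics/{n}6.png",c["image"])
    for q in ["jar_1","bottle_1","torch","tumbler","tape_roll"]:
        for s in silhouettes(n,q):
            if s["conf"]<.3: continue
            P=world(c,s["region"]); 
            if len(P)<10: continue
            hi=np.percentile(P[:,2],95); T=P[P[:,2]>hi-.012]
            r=cv2.minAreaRect((T[:,:2]*1000).astype(np.float32))
            print(n,q,round(s["conf"],2),"ztop",hi.round(3),np.round(r[0]),np.round(r[1]),round(r[2],1))
print([bay(JT,.0435),bay(JT,-.0435),bay(BC,.035),bay(BC,-.035)],current_clock())
E
```

```text
pick hit False z 0.0445 gap 0.026539106821475655 gap after 0.026723074462594143 F 29.999586045742035 t 53.4417
place hit True z 0.0487 want 0.048500000000000015 gap before 0.02649570840617113 t 58.5
pick hit False z 0.0445 gap 0.026763562342958274 gap after 0.026384660646757097 F 29.999749660491943 t 62.8833
place hit True z 0.0488 want 0.048500000000000015 gap before 0.026867378918539804 t 67.8167
top jar_1 0.98 ztop 0.052 [601. 363.] [57. 57.] 2.7
top jar_1 0.59 ztop 0.052 [603. 277.] [57. 56.] 8.3
top bottle_1 0.89 ztop 0.1 [ 589. -317.] [27. 25.] 0.7
top bottle_1 0.72 ztop 0.1 [ 602. -247.] [26. 25.] 83.4
side jar_1 0.77 ztop 0.05 [603. 277.] [58. 58.] 31.2
side jar_1 0.69 ztop 0.05 [602. 364.] [57. 57.] 51.6
side bottle_1 0.8 ztop 0.096 [ 591. -316.] [24. 30.] 41.3
side bottle_1 0.52 ztop 0.097 [ 604. -245.] [22. 25.] 56.3
side torch 0.81 ztop 0.038 [638. -18.] [ 33. 134.] 12.6
side tumbler 0.86 ztop 0.06 [ 435. -112.] [51. 52.] 47.6
side tape_roll 0.77 ztop 0.025 [397. 234.] [59. 60.] 58.6
side tape_roll 0.68 ztop 0.044 [ 597. -279.] [166.  74.] 77.4
[array([0.6024372 , 0.36348701]), array([0.6045628 , 0.27651299]), array([ 0.60521715, -0.24675219]), array([ 0.59078285, -0.31524781])] 69.7417
```

View pics/side6.png

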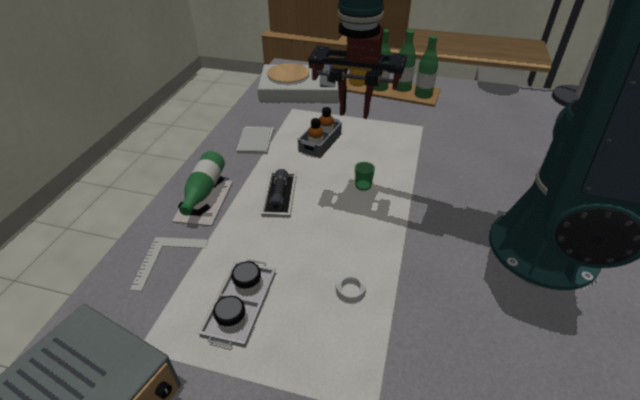

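All five things are in place: jars at (245,274) and (229,310), torch at (280,189), bottles at (316,128) and (327,116). The measured positions and heights agree, and the tumbler and tape haven't moved.

```bash
python3 -c "
from bench import *
print(close_job())"
```

```text
the job is handed in; nothing more can be done
None
```

The job is handed in at about 70 s of the 128 s allowed: both jars, both bottles and the torch are in their trays, and the tumbler and tape did not move; the first grasp missed because the tool tips sat 25.5 mm higher than reported, which I measured and corrected.

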